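# Make up the despatch tray: cases in a column, packs from the charger

## Robot

A 6-joint arm with a two-finger parallel gripper is mounted at the origin on the work surface. World frame = base frame: x ahead of the robot, y to its left, z up, the work surface at z = 0. Lengths are in m, angles in rad, forces in N, time in s.
With the tool pointing down it reaches from about 0.35 to 0.875 m from the base axis. Payload 4.2 kg.
Tool frame: the origin (TCP) lies midway between the tips of the shut fingers; the grasp point (between the pads) lies 19 mm behind it; z points along the fingers, y is the line along which they close (so a half turn about z gives the same grasp; the last joint's range is limited). The gripper opens to 85 mm and grips with 20 to 120 N. Pads are 22 mm wide; open, the fingers measure 114 mm over their backs; the gripper's body (76 mm by 85 mm) begins 54 mm behind the grasp point. The pads swing forward as they close: fully open they stand 13 mm farther back than shut.
Start: joints at [1.593, 0.385, 0.008, 0, -1.194, -0.259], TCP at [0.147, 0.608, 0.208] pointing down, gripper open.
Joint ranges: [-3.14, 3.14], [-1.21, 2.06], [-1.07, 1.41], [-3.16, 2.05], [-2.99, -0.16], [-3.1, 3.1]. Speed limits (rad/s): [2.79, 2.79, 3.14, 3.14, 3.14, 3.14].

## Interface

Orientations are given as a rotation vector (axis times angle).
In Python, from plant import robot gives the robot as it stands.
- The arm moves only by the shell command python3 -m creep 'ROWS'. ROWS is JSON, a list of rows, each a list of 3 entries, a list of its own where there are three numbers: the finger opening in mm, from 0 to 85.4, then the shift along the tool's x, y, z in units of 50 mm (1.0 is 50 mm), then the turn about the tool's z in degrees. A call has 1 to 8 rows; each row shifts and turns the commanded pose from where the row before left it, along the tool's axes as they then stand; what a row does not reach is not made up. A row lasts 1/8 s, in which the tool goes at most 62.5 mm and 10.7 degrees, less where a joint would pass 70% of its speed; a pose out of reach is approached as far as the arm can. A call is refused whole if a number of a shift passes 1 or a number of a turn 10.7, either way. A call with a gripper value outside its range is refused whole. The fingers move at their own pace and stop on an object; the grip force is fixed at half the most. Time passes only in rows, so rows that do not move let the fingers close. It gives the time, the measured TCP pose, the force, the opening and the grip force at its end, in the units of the state.
- robot.get_obs(): the state, without advancing time (a new reading comes with each control period).
- robot.get_image(name): name is "scene" or "top"; returns the picture (480x640x3 uint8, red, green, blue); there is no depth.
- robot.calibration(name): a dict with "K" (3x3 intrinsics, pixels), "view" (4x4, takes a point from world to camera coordinates). Camera axes: x right, y down, z forward; pixel columns grow to the right and rows downward; lengths in m; the calibration is good to about 2 mm. A picture is of the moment at which its call begins. calibration takes no time and is no camera call.
- robot.sign_off(): hands the job in; it is judged then, once.
The state is a dict: "t": time; "joint_pos": joint angles; "joint_velocities": joint speeds; "joint_efforts": joint torques, N m; "eef_pos": TCP position; "eef_rot": TCP orientation; "contact_force": force on the tool from outside, world axes, zero at the start; "moment": the same for the moment, N m; "grip_width": finger opening in m; "grip_force": force on a finger pad.
Only numpy, scipy, OpenCV 4.12 (cv2) and the standard library are available. Lean on these libraries where they do the work, as an engineer would, in place of code of your own. Each camera call takes 0.05 s, during which the arm holds its last target. There are 200 camera calls.

## Task

Make up the despatch tray. Switch the battery charger off with its toggle before lifting any pack, then lift each pack out of its well and put it in the tray's walled bay, standing or lying flat on the bay's floor; and stack all the closed aluminium cases in one square, upright column centred in the outline on the tray, lying flat (either way up) and lengthwise along the tray as the outline is, larger cases below the smaller ones. Leave the multimeter, the solder reel and the white bottle where they are.

Things in the scene. Friction and masses are not known exactly. Their poses are not given: they have to be found in the camera images.
- charger: grey charger fixed to the bench; origin: centre of its underside, x away from the robot, y left. 124 x 160 mm. Wells at y = -38 and +38 mm, each 29 (x) x 53 (y) mm, floor 8 mm, mouth 78 mm above the bench. Round the mouths a sunken deck 108 mm wide (x) leaves finger room before and behind the packs; its rim is 100 mm high. On the -y side a 45 mm high housing, 56 mm wide, carries the toggle
- switch (a joint): the charger's toggle: 0 rad is on (leaning to the charger's -x, as it starts), about 1.0 rad is off (leaning to +x); it turns about an axis along the charger's y and stays where it is left. It counts as off above 0.8 rad
- switch_tip (a point): centre of the round knob (26 mm across) on the toggle's stem. The stem's pivot is at x = 0, y = -108, z = 67 mm in the charger's frame; the knob's centre is 60 mm from it, so it travels from x = -29 to +29 mm, 120 to 127 mm above the bench. About 1 N on the knob moves it
- stack_place (a point): centre of the black outline on the tray's upper face, 10 mm above the bench; x along the tray's length, towards the bay; the outline is 117 mm (x) by 77 mm (y). The tray, a plywood board 300 x 150 mm, is fixed to the bench
- bay (a point): centre of the floor of the tray's walled bay, 10 mm above the bench, 150 mm along the tray's x from the middle of the outline; inside 140 mm (x) by 130 mm (y), walls 5 mm thick and 30 mm high
- large1_mid (a point): larger closed aluminium case, a plain box with four screws in its lid, 105 mm long (its x), 62 mm wide (its y), 40 mm high (its z), 0.3 kg; the point is its centre, half-way up. Starts flat on the bench, lid up, its length roughly away from the robot. May be absent
- large2_mid (a point): larger closed aluminium case, a plain box with four screws in its lid, 105 mm long (its x), 62 mm wide (its y), 40 mm high (its z), 0.3 kg; the point is its centre, half-way up. Starts flat on the bench, lid up, its length roughly away from the robot. May be absent
- small1_mid (a point): smaller closed aluminium case, a plain box with four screws in its lid, 85 mm long (its x), 52 mm wide (its y), 34 mm high (its z), 0.2 kg; the point is its centre, half-way up. Starts flat on the bench, lid up, its length roughly away from the robot. May be absent
- small2_mid (a point): smaller closed aluminium case, a plain box with four screws in its lid, 85 mm long (its x), 52 mm wide (its y), 34 mm high (its z), 0.2 kg; the point is its centre, half-way up. Starts flat on the bench, lid up, its length roughly away from the robot. May be absent
- small3_mid (a point): smaller closed aluminium case, a plain box with four screws in its lid, 85 mm long (its x), 52 mm wide (its y), 34 mm high (its z), 0.2 kg; the point is its centre, half-way up. Starts flat on the bench, lid up, its length roughly away from the robot. May be absent
- pack1_mid (a point): black battery pack, a box 26 mm thick (its x), 50 mm wide (its y), 115 mm tall (its z), 0.2 kg; the point is its centre, half-way up. Starts upright in the -y well of the charger, foot 8 mm and top 123 mm above the bench; the top 45 mm stands free above the sunken deck, to be gripped across the 26 mm with fingers straight down. May be absent
- pack2_mid (a point): black battery pack, a box 26 mm thick (its x), 50 mm wide (its y), 115 mm tall (its z), 0.2 kg; the point is its centre, half-way up. Starts upright in the +y well of the charger, foot 8 mm and top 123 mm above the bench; the top 45 mm stands free above the sunken deck, to be gripped across the 26 mm with fingers straight down. May be absent
- meter: yellow multimeter lying on the bench, 170 x 85 x 36 mm, origin under its centre; to be left alone
- solder_reel: steel reel of solder standing on the bench, 60 mm across and 50 mm high, origin under its centre; to be left alone
- spray_bottle: white plastic bottle, 52 mm across and 115 mm tall, origin under its centre; to be left alone
There are look-alikes about, which are no part of the job. Leave any pink or purple look-alike of the part that bears pack1_mid alone.

How it is judged:
By the outcome, as a careful person would: the job done as asked, in the order asked, and still so for the second after the job is handed in, with the robot touching nothing.
Of large1, large2, small1, small2, small3 only 4 to 5 are there at a start; the rules pass over those that are not, and their reading is None.
Of pack1, pack2 only 1 to 2 are there at a start; the rules pass over those that are not, and their reading is None.
At some moment in a run one of large1, large2 may be knocked a few centimetres aside while the robot is not near it.
Once in a run the grip may slacken for a moment while it holds something.
It also fails if it takes over 210 s, if anything falls off the work surface, if the arm or the gripper's body presses on something with over 40 N, if the wrist force passes 120 N, or if a joint passes its speed limit or range.

## Working session

There is one attempt and no reset: what is moved stays moved. The work goes in short steps, Python scripts to look and compute and a shell command to move; the robot and the scene stay as the last step left them, time stands still between calls to the robot, and variables do not carry over. Pictures are saved under pics/ and viewed, at most 14 in all, crops included, and the job is handed in when it is done.

```bash
ls; mkdir -p pics
python3 - <<'E'
from plant import robot
import cv2,numpy as np
for n in("scene","top"):
    cv2.imwrite(f"pics/{n}0.png",robot.get_image(n)[:,:,::-1])
    c=robot.calibration(n);print(n,np.round(c["K"],1).tolist(),np.round(c["view"],4).tolist())
o=robot.get_obs();print({k:np.round(v,3).tolist() for k,v in o.items()})
E
```

```text
pics
scene [[454.3, 0.0, 314.9], [0.0, 454.3, 232.2], [0.0, 0.0, 1.0]] [[0.4364, 0.8997, 0.0066, -0.3214], [0.7705, -0.37, -0.519, -0.4136], [-0.4646, 0.2316, -0.8547, 1.3313], [0.0, 0.0, 0.0, 1.0]]
top [[514.9, 0.0, 319.9], [0.0, 514.9, 231.7], [0.0, 0.0, 1.0]] [[-0.0037, -1.0, -0.0005, 0.0533], [-0.9872, 0.0038, -0.1592, 0.6068], [0.1592, -0.0001, -0.9873, 1.2111], [0.0, 0.0, 0.0, 1.0]]
{'t': 0.1, 'joint_pos': [1.593, 0.385, 0.007, -0.0, -1.194, -0.259], 'joint_velocities': [-0.001, 0.0, 0.002, 0.001, 0.001, -0.002], 'joint_efforts': [-0.001, -39.332, 18.893, 4.198, -0.003, 0.0], 'eef_pos': [0.146, 0.607, 0.207], 'eef_rot': [3.118, -0.371, -0.0], 'contact_force': [0.202, -0.07, 0.536], 'moment': [-0.047, -0.028, 0.001], 'grip_force': 0.0, 'grip_width': 0.085}
```

View pics/scene0.png

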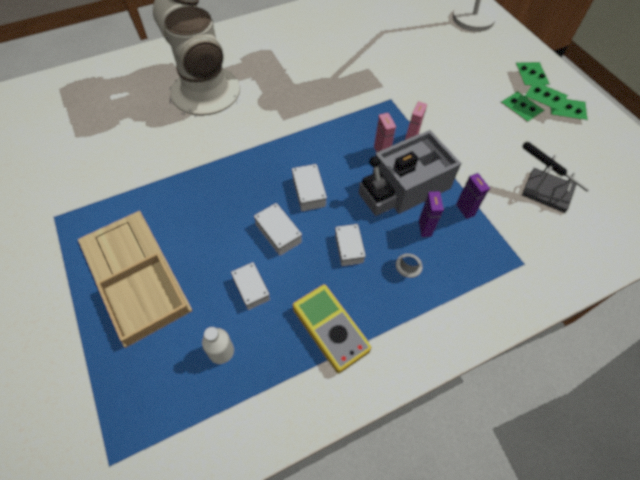

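View pics/top0.png

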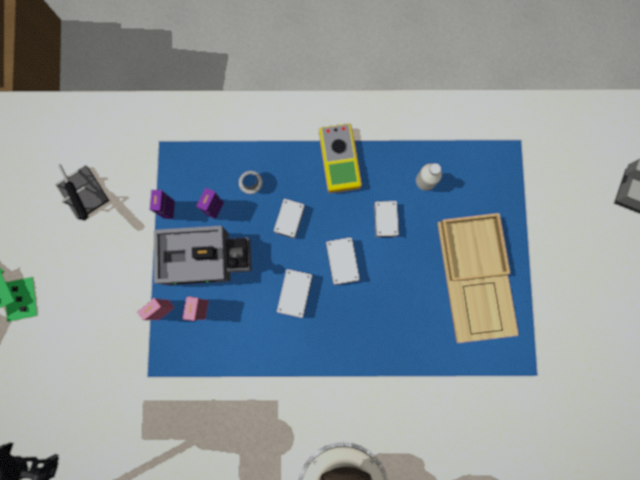

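The top view shows four cases: large ones at about (343,260) and (295,293), small ones at (290,217) and (387,218). The charger is at (190,255) with one black pack in its -y well at (204,253). The tray outline is at (483,307) and the bay at (474,248). The pink and purple boxes are look-alikes.

```bash
cat > h.py <<'E'
from plant import robot
import cv2,numpy as np
def cam(n):
    c=robot.calibration(n);return np.array(c["K"]),np.array(c["view"])
def ray(n,px,z):
    K,V=cam(n);R,t=V[:3,:3],V[:3,3];C=-R.T@t
    d=(R.T@np.linalg.inv(K)@np.c_[np.atleast_2d(px),np.ones(len(np.atleast_2d(px)))].T).T
    return (C+d*((z-C[2])/d[:,2])[:,None])[:,:2]
def proj(n,P):
    K,V=cam(n);p=(np.atleast_2d(P)@V[:3,:3].T+V[:3,3])@K.T;return p[:,:2]/p[:,2:]
def yaw():
    R=cv2.Rodrigues(np.array(robot.get_obs()["eef_rot"]))[0]
    return R
def plan(xyz,ydir=None):
    "shift in tool axes (units 50mm) and turn (deg) to bring TCP to xyz and tool y along world angle ydir(deg, mod 180)"
    o=robot.get_obs();R=yaw();d=np.array(xyz)-o["eef_pos"]
    s=R.T@d/0.05
    a=np.degrees(np.arctan2(R[1,1],R[0,1]));turn=None
    if ydir is not None: turn=-((ydir-a+90)%180-90)
    print("tcp",np.round(o["eef_pos"],3),"j6",round(o["joint_pos"][5],2),"ydir",round(a,1),"shift",np.round(s,2),"turn",turn and round(turn,1),"t",o["t"])
def rects(img,n,z,mask):
    cs,_=cv2.findContours(mask,cv2.RETR_EXTERNAL,cv2.CHAIN_APPROX_NONE);out=[]
    for c in cs:
        if cv2.contourArea(c)<150: continue
        w=ray(n,c[:,0,:].astype(float),z).astype(np.float32)*1000
        r=cv2.minAreaRect(w);out.append((c.mean(0)[0],r))
    return out
E
python3 - <<'E'
from h import *
im=cv2.imread("pics/top0.png");hsv=cv2.cvtColor(im,cv2.COLOR_BGR2HSV)
K,V=cam("top");print("C",-V[:3,:3].T@V[:3,3])
roi=np.zeros(im.shape[:2],np.uint8);roi[195:325,262:408]=255
g=im.min(2)
print("vals",[im[int(y),int(x)].tolist() for x,y in((343,260),(343,281),(295,293),(387,218))])
m=((g>150)*255).astype(np.uint8)&roi
for p,r in rects(im,"top",0.038,m): print(np.round(p),np.round(r[0]),np.round(r[1]),round(r[2],1))
a=cv2.resize(im[190:330,140:265],None,fx=4,fy=4,interpolation=cv2.INTER_CUBIC)
b=cv2.resize(im[205:345,430:530],None,fx=4,fy=4,interpolation=cv2.INTER_CUBIC)[:, :300+100]
cv2.imwrite("pics/c1.png",np.hstack([a,b])[:, :800])
c=cv2.resize(im[190:325,262:408],None,fx=4,fy=4,interpolation=cv2.INTER_CUBIC);cv2.imwrite("pics/c2.png",c)
print(a.shape,b.shape)
E
```

```text
C [0.40645231 0.051139   1.29228269]
vals [[202, 200, 197], [190, 189, 185], [203, 201, 197], [200, 200, 197]]
[294. 293.] [459. 114.] [ 62. 105.] 77.7
[342. 260.] [538.  -3.] [105.  63.] 9.8
[386. 218.] [ 643. -114.] [84. 53.] 1.5
[289. 217.] [645. 128.] [52. 85.] 73.4
(560, 500, 3) (560, 400, 3)
```

View pics/c1.png

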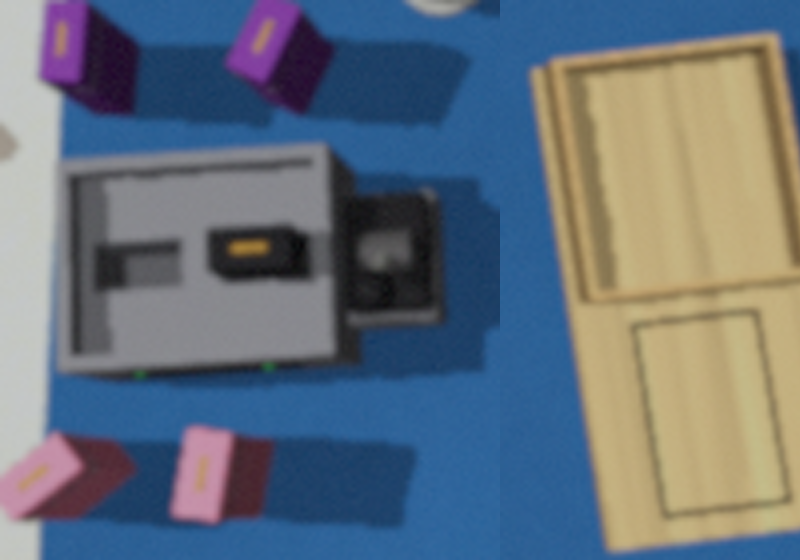

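View pics/c2.png

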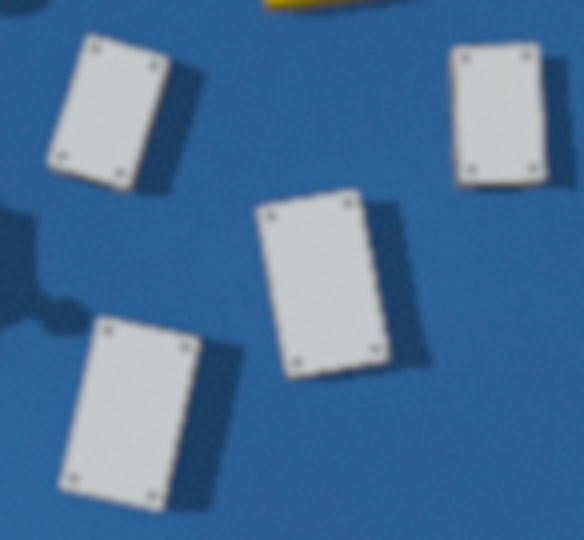

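Run:
```python
from h import *
f=lambda L,ox,oy,dx=0:np.array([[(x-dx)/4+ox-.375,(y)/4+oy-.375] for x,y in L])
rim=ray("top",f([(62,158),(328,143),(335,358),(60,372)],140,190),.1)
def fit(P,n):
    r=cv2.minAreaRect(P.astype(np.float32)*1000);print(n,np.round(P*1000).tolist(),"ctr",np.round(P.mean(0)*1000,1),"rect",np.round(r[1]),round(r[2],2));return P.mean(0)
c=fit(rim,"rim")
# charger yaw: left(+y)->right edges
d=(rim[0]+rim[3]-rim[1]-rim[2]);yaw=np.degrees(np.arctan2(d[1],d[0]))-90;print("charger yaw",yaw)
print("label",ray("top",f([(249,248)],140,190),.123)*1000)
R=lambda a:np.array([[np.cos(a),-np.sin(a)],[np.sin(a),np.cos(a)]])
A=R(np.radians(yaw))
for n,l in (("pack1",(0,-.038)),("well2",(0,.038)),("knob",(-.029,-.108)),("knoboff",(.029,-.108))):
    p=c+A@l;z={"pack1":.123,"well2":.078}.get(n,.122);q=proj("top",[*p,z])[0];print(n,np.round(p*1000,1),"crop px",np.round((q-[140,190])*4))
o=ray("top",f([(633,325),(757,311),(790,500),(665,518)],430,205,500),.01)
co=fit(o,"outline")
d=(o[0]+o[1]-o[2]-o[3]);ty=np.degrees(np.arctan2(d[1],d[0]));print("tray dir",ty)
b=co+R(np.radians(ty))@[.15,0];print("bay",b*1000,"crop px",(proj("top",[*b,.01])[0]-[430,205])*4+[500,0])
```

```text
rim [[606.0, 438.0], [615.0, 282.0], [488.0, 274.0], [481.0, 433.0]] ctr [547.6 356.7] rect [126. 159.] 2.7
charger yaw 2.8778575068125747
label [[549.84758836 320.88957569]]
pack1 [549.5 318.8] crop px [251. 247.]
well2 [545.7 394.7] crop px [140. 263.]
knob [524.1 247.4] crop px [375. 291.]
knoboff [582.  250.3] crop px [373. 191.]
outline [[476.0, -303.0], [484.0, -381.0], [369.0, -394.0], [358.0, -317.0]] ctr [ 421.7 -348.8] rect [118.  78.] 6.75
tray dir 6.728697476410355
bay [ 570.668502   -331.18776723] crop px [668.83521036 171.39522163]
```

The measurements agree: the case, rim and outline sizes all match the given ones, and the label fits pack1 to 2 mm. The only pack is the black one in the -y well, with its label at top-view pixel (202,252). The +y well is empty, and the pink and purple boxes stand outside the charger. First I go for the toggle.

```bash
python3 -c "
from h import *
plan([.465,.247,.207],2.9)"
```

```text
tcp [0.146 0.607 0.207] j6 -0.26 ydir -103.6 shift [7.88 5.5  0.02] turn 73.5 t 0.1
```

```bash
python3 -m creep '[[0,[0.98,0.69,0],0],[0,[0.98,0.69,0],0],[0,[0.98,0.69,0],0],[0,[0.98,0.69,0],0],[0,[0.98,0.69,0],0],[0,[0.98,0.69,0],0],[0,[0.98,0.69,0],0],[0,[0.98,0.69,0],0]]'; python3 -m creep '[[0,[0,0,0],10.5],[0,[0,0,0],10.5],[0,[0,0,0],10.5],[0,[0,0,0],10.5],[0,[0,0,0],10.5],[0,[0,0,0],10.5],[0,[0,0,0],10.5],[0,[0,0,0],0]]'; python3 -c "
from h import *
plan([.465,.247,.108],2.9)"
```

```text
t: 1.1
eef_pos: [0.4637, 0.2456, 0.2081]
eef_rot: [3.12, -0.371, -0.0]
contact_force: [1.4, 1.1, 0.3]
grip_width: -0.0001
grip_force: 0.0
t: 2.1
eef_pos: [0.4627, 0.2471, 0.2079]
eef_rot: [2.279, -2.161, -0.0]
contact_force: [-0.5, 0.3, -0.9]
grip_width: -0.0003
grip_force: 0.0
tcp [0.463 0.247 0.208] j6 -0.75 ydir -177.0 shift [ 0.   -0.05  2.  ] turn 0.1 t 2.1
```

```bash
python3 -m creep '[[0,[0,0,0.7],0],[0,[0,0,0.7],0],[0,[0,0,0.6],0],[0,[0,-0.4,0],0],[0,[0,-0.3,0],0],[0,[0,-0.2,0],0],[0,[0,-0.2,0],0],[0,[0,-0.2,0],0]]'; python3 -m creep '[[0,[0,-0.2,0],0],[0,[0,-0.2,0],0],[0,[0,-0.2,0],0],[0,[0,-0.2,0],0],[0,[0,0,0],0]]'
python3 - <<'E'
from h import *
plan([.5495,.319,.2],2.9)
im=robot.get_image("top")[:,:,::-1]; s=robot.get_image("scene")[:,:,::-1]
a=cv2.resize(im[210:310,180:280],(400,400),interpolation=cv2.INTER_CUBIC);b=cv2.resize(s[120:220,340:440],(400,400),interpolation=cv2.INTER_CUBIC)
cv2.imwrite("pics/sw1.png",np.hstack([a,b]))
E
```

```text
t: 3.1
eef_pos: [0.5281, 0.2508, 0.112]
eef_rot: [-2.28, 2.161, -0.001]
contact_force: [-10.9, -0.7, 25.6]
grip_width: -0.0002
grip_force: 13.6
t: 3.72
eef_pos: [0.5734, 0.2538, 0.1138]
eef_rot: [-2.271, 2.153, -0.01]
contact_force: [5.0, -3.3, 12.2]
grip_width: 0.0001
grip_force: 5.7
tcp [0.573 0.254 0.114] j6 -0.63 ydir -176.9 shift [-1.33  0.39 -1.72] turn 0.2 t 3.725
```

View pics/sw1.png

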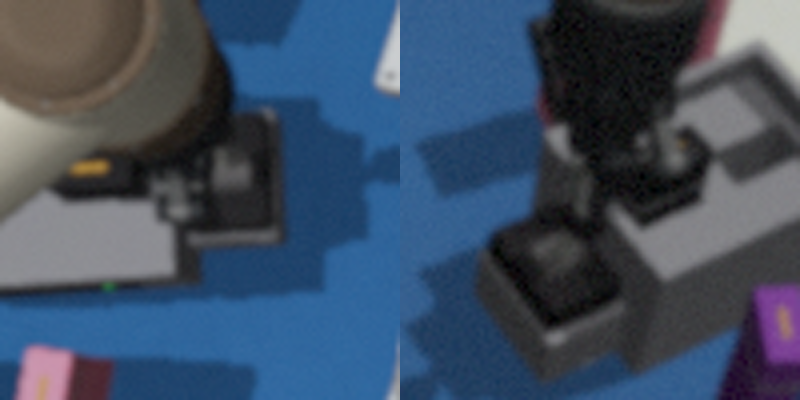

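The view is mostly hidden by the arm at the toggle, so I lift away and look again.

```bash
python3 -m creep '[[0,[0,0.1,0],0],[0,[0,0,-0.6],0],[0,[0,0,-0.9],0],[0,[0,0,-0.9],0],[0,[1,0,0],0],[0,[1,0,0],0],[0,[1,0,0],0],[0,[0,0,0],0]]'
python3 - <<'E'
from h import *
plan([.5495,.319,.2],2.9)
im=robot.get_image("top")[:,:,::-1]; s=robot.get_image("scene")[:,:,::-1]
a=cv2.resize(im[210:310,180:280],(400,400),interpolation=cv2.INTER_CUBIC);b=cv2.resize(s[120:220,340:440],(400,400),interpolation=cv2.INTER_CUBIC)
cv2.imwrite("pics/sw2.png",np.hstack([a,b]))
for x in(-.029,.0176,.029):
    p=np.array([.5476,.3567])+np.array([[.99874,-.0502],[.0502,.99874]])@[x,-.108]
    z=.067+(.06**2-x*x)**.5
    print(x,(proj("top",[*p,z])[0]-[180,210])*4,(proj("scene",[*p,z])[0]-[340,120])*4+[400,0])
E
```

```text
t: 4.82
eef_pos: [0.5704, 0.0997, 0.229]
eef_rot: [-2.273, 2.168, -0.0]
contact_force: [0.4, -0.4, -0.7]
grip_width: 0.0003
grip_force: 0.0
tcp [0.57  0.1   0.229] j6 -0.41 ydir -177.3 shift [-4.4   0.21  0.58] turn -0.2 t 4.825
-0.029 [216.09081986 211.59985634] [527.3091513  164.06351536]
0.0176 [212.46376107 129.73500795] [573.03501399 215.0203972 ]
0.029 [213.32659172 111.31210003] [583.05633177 234.57245283]
```

View pics/sw2.png

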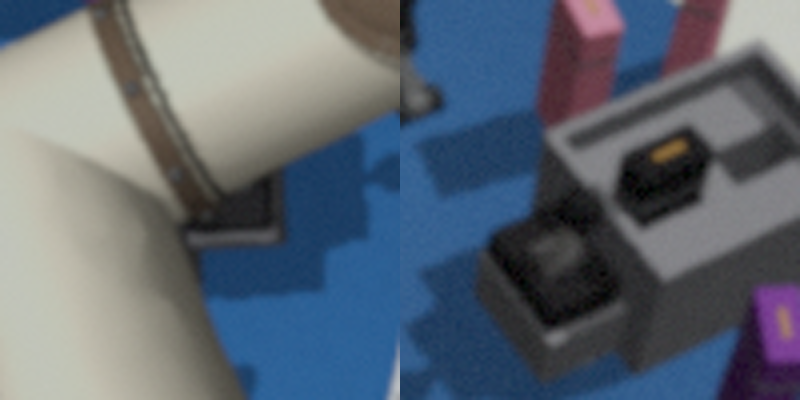

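The knob is gone from its 'on' pixel (crop 527,164). Something dark sits at about (585,210), so I brighten the crop.

Run:
```python
from h import *
s=robot.get_image("scene")[:,:,::-1]
b=s[150:200,350:410].astype(float)
b=np.clip(255*(b/140)**.6,0,255).astype(np.uint8)
cv2.imwrite("pics/sw3.png",cv2.resize(b,(720,600),interpolation=cv2.INTER_CUBIC))
```

```text
(no output)
```

View pics/sw3.png

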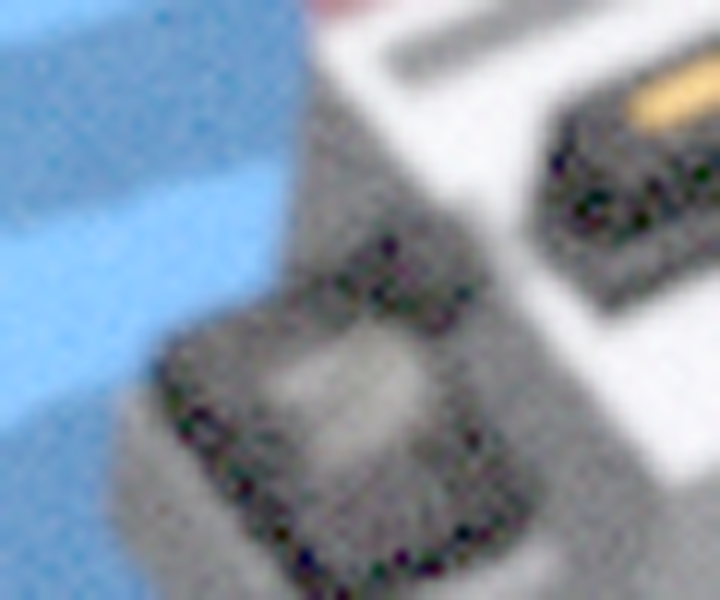

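The knob now sits at about (385,172) in the scene view. Corrected by its starting offset, that puts it at x of about +15 mm, which is borderline. I push it again from behind in gentle steps, slightly higher.

```bash
python3 -m creep '[[0,[0,0.6,0],0],[0,[0,0.6,0],0],[0,[-1,0,0],0],[0,[-1,0,0],0],[0,[-1,0,0],0],[0,[0,0,0],0]]'; python3 -c "
from h import *
plan([.505,.247,.119],2.9)"
```

```text
t: 5.72
eef_pos: [0.5022, 0.2535, 0.2278]
eef_rot: [2.284, -2.157, -0.0]
contact_force: [0.1, -1.8, -0.4]
grip_width: -0.0002
grip_force: 0.0
tcp [0.502 0.254 0.228] j6 -0.7 ydir -176.7 shift [ 0.13 -0.05  2.18] turn 0.4 t 5.725
```

```bash
python3 -m creep '[[0,[0.13,0,0.7],0],[0,[0,0,0.7],0],[0,[0,0,0.6],0],[0,[0,0,0.18],0],[0,[0,0,0],0]]';for i in 1; do python3 -m creep '[[0,[0,-0.2,0],0],[0,[0,-0.2,0],0],[0,[0,-0.2,0],0],[0,[0,0,0],0]]'; python3 -m creep '[[0,[0,-0.15,0],0],[0,[0,-0.15,0],0],[0,[0,0,0],0]]'; done
```

```text
t: 6.35
eef_pos: [0.5033, 0.243, 0.1195]
eef_rot: [2.278, -2.163, 0.0]
contact_force: [-0.3, -0.1, 1.6]
grip_width: 0.0
grip_force: 0.0
t: 6.85
eef_pos: [0.5341, 0.2444, 0.1193]
eef_rot: [-2.276, 2.165, -0.0]
contact_force: [0.4, 0.8, -0.3]
grip_width: -0.0003
grip_force: 0.0
t: 7.22
eef_pos: [0.5486, 0.2452, 0.1192]
eef_rot: [-2.277, 2.164, -0.0]
contact_force: [0.7, -0.7, 0.3]
grip_width: -0.0001
grip_force: 0.0
```

```bash
python3 -m creep '[[0,[0,-0.1,0],0],[0,[0,-0.1,0],0],[0,[0,0,0],0]]'; python3 -m creep '[[0,[0,-0.1,0],0],[0,[0,0,0],0]]';  python3 -m creep '[[0,[0,-0.08,0],0],[0,[0,0,0],0]]'
```

```text
t: 7.6
eef_pos: [0.5584, 0.2457, 0.1192]
eef_rot: [-2.277, 2.164, -0.0]
contact_force: [-1.0, 0.2, -0.2]
grip_width: 0.0001
grip_force: 0.0
t: 7.85
eef_pos: [0.5634, 0.246, 0.1193]
eef_rot: [-2.277, 2.164, -0.0]
contact_force: [-0.7, 0.8, 0.7]
grip_width: -0.0002
grip_force: 0.0
t: 8.1
eef_pos: [0.5674, 0.2462, 0.1193]
eef_rot: [-2.277, 2.164, -0.0]
contact_force: [-0.2, -0.5, -0.2]
grip_width: -0.0001
grip_force: 0.0
```

```bash
python3 -m creep '[[0,[0,-0.08,0],0],[0,[0,-0.05,0],0],[0,[0,0,0],0]]';  python3 -m creep '[[0,[0,0.2,0],0],[0,[0,0.4,-0.5],0],[0,[0,0.4,-0.9],0],[0,[0,0,-0.9],0],[0,[0.9,0,0],0],[0,[0.9,0,0],0],[0,[0.9,0,0],0],[0,[0,0,0],0]]'
python3 - <<'E'
from h import *
plan([.5495,.319,.2],2.9)
s=robot.get_image("scene")[:,:,::-1]
f=lambda s:cv2.resize(np.clip(255*(s[150:200,350:410].astype(float)/140)**.6,0,255).astype(np.uint8),(400,333),interpolation=cv2.INTER_CUBIC)
cv2.imwrite("pics/sw4.png",np.hstack([f(cv2.imread("pics/scene0.png")),f(s)]))
E
```

```text
t: 8.48
eef_pos: [0.5738, 0.2464, 0.1193]
eef_rot: [-2.277, 2.164, -0.0]
contact_force: [-0.0, -0.4, 0.1]
grip_width: 0.0001
grip_force: 0.0
t: 9.48
eef_pos: [0.5296, 0.1067, 0.2346]
eef_rot: [2.274, -2.168, -0.0]
contact_force: [0.3, -0.5, 0.7]
grip_width: -0.0002
grip_force: 0.0
tcp [0.53  0.107 0.235] j6 -0.45 ydir -177.3 shift [-4.22 -0.6   0.69] turn -0.2 t 9.475
```

View pics/sw4.png

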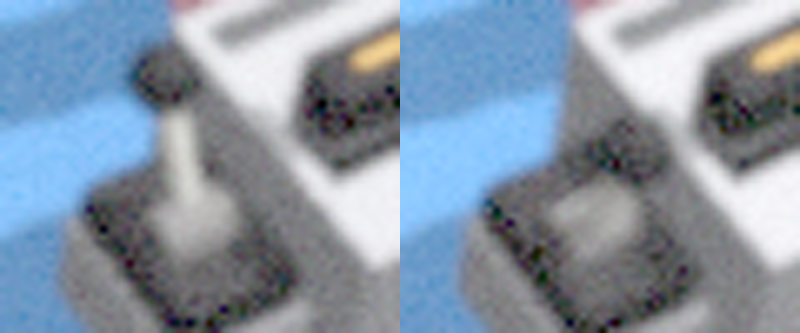

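The knob clearly moved, from (374.7,161.3) to (384.5,172.5) in the scene view, but the second push met nothing. I move the arm clear and cross it with the top view.

```bash
python3 -m creep '[[0,[1,0.5,0],0],[0,[1,0.5,0],0],[0,[1,0.5,0],0],[0,[1,0.5,0],0],[0,[1,0.5,0],0],[0,[0,0,0],0]]'
python3 - <<'E'
from h import *
for z in(.115,.12,.127):print(z,"on",ray("scene",[[374.7,161.3]],z)*1e3,"now",ray("scene",[[384.5,172.5]],z)*1e3)
c=np.array([.5476,.3567]);A=np.array([[.99874,-.0502],[.0502,.99874]])
for a in(0,.6,.8,1,1.2):
    l=a-.48;p=c+A@[.06*np.sin(l),-.108];P=[*p,.067+.06*np.cos(l)];print(a,proj("scene",P).round(1),proj("top",P).round(1))
p=c+A@[0,-.108];print("pivot",proj("scene",[*p,.067]).round(1))
t=robot.get_image("top")[:,:,::-1]
f=lambda s:cv2.resize(np.clip(255*(s[225:285,215:260].astype(float)/120)**.5,0,255).astype(np.uint8),(390,520),interpolation=cv2.INTER_CUBIC)
cv2.imwrite("pics/sw5.png",np.hstack([f(cv2.imread("pics/top0.png")),f(t)]))
E
```

```text
t: 10.28
eef_pos: [0.4171, -0.1485, 0.2344]
eef_rot: [-2.273, 2.168, -0.0]
contact_force: [-0.0, 0.1, 0.3]
grip_width: 0.0001
grip_force: 0.0
0.115 on [[524.55217525 255.30403195]] now [[562.76295257 259.02867978]]
0.12 on [[527.96361722 252.66642535]] now [[565.93861192 256.36808995]]
0.127 on [[532.73963598 248.9737761 ]] now [[570.38453503 252.64326418]]
0 [[372.2 161.2]] [[234.  262.3]]
0.6 [[380.8 169.9]] [[233.1 246.8]]
0.8 [[383.5 174.3]] [[233.1 241.9]]
1 [[385.9 179. ]] [[233.4 237.5]]
1.2 [[387.9 184. ]] [[233.7 233.8]]
pivot [[375.9 183.9]]
```

View pics/sw5.png

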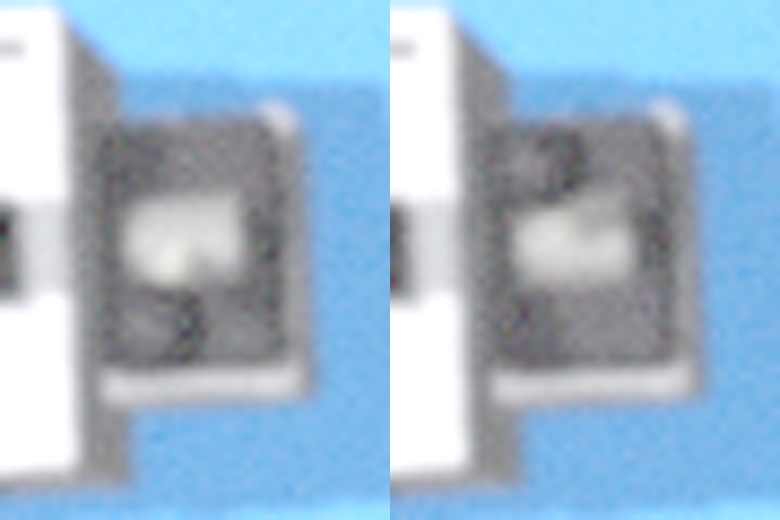

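The two views agree that the knob is near 0.7 rad, short of 0.8. The pushing finger at z = 0.119 seems to have passed over it, so I check the true fingertip height on the empty mat here.

```bash
python3 -m creep '[[0,[0,0,1],0],[0,[0,0,1],0],[0,[0,0,1],0],[0,[0,0,0.6],0],[0,[0,0,0.1],0],[0,[0,0,0.1],0],[0,[0,0,0],0]]'; python3 -m creep '[[0,[0,0,0.1],0],[0,[0,0,0.1],0],[0,[0,0,0],0]]';python3 - <<'E'
from h import *
o=robot.get_obs();p=proj("scene",o["eef_pos"])[0];print(p,proj("top",o["eef_pos"])[0])
x,y=p.astype(int)
s=robot.get_image("scene")[y-60:y+15,x-50:x+50,::-1]
cv2.imwrite("pics/f1.png",cv2.resize(np.clip(255*(s/200.)**.6,0,255).astype(np.uint8),(600,450),interpolation=cv2.INTER_CUBIC))
E
```

```text
t: 11.2
eef_pos: [0.4196, -0.1466, 0.0452]
eef_rot: [-2.277, 2.162, -0.002]
contact_force: [0.2, -0.5, 0.3]
grip_width: -0.0001
grip_force: 0.0
t: 11.58
eef_pos: [0.4182, -0.1471, 0.0341]
eef_rot: [2.277, -2.164, -0.001]
contact_force: [-0.1, 0.6, -0.8]
grip_width: 0.0002
grip_force: 0.0
[200.25320278 209.06783894] [402.12425392 309.47071206]
```

View pics/f1.png

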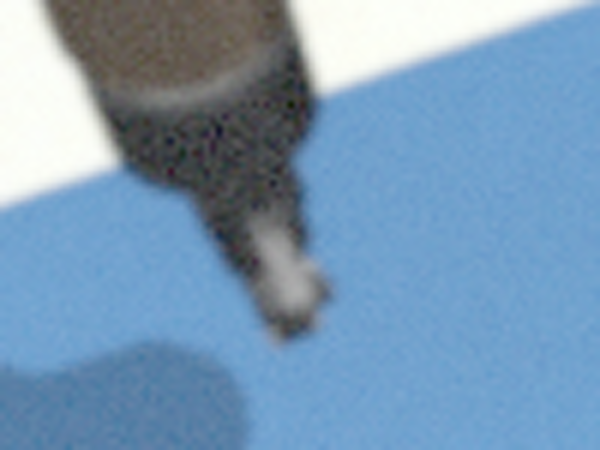

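The fingertip matches its reported pose within a few mm. A surer way is to straddle the knob and close on it centred at the off position; the width reading then shows whether I have it.

```bash
cat >> h.py <<'E'
def knob(im):
    g=im[150:185,360:400].astype(float).max(2);ys,xs=np.nonzero(cv2.GaussianBlur(g,(0,0),1)<48)
    return len(xs),(xs.mean()+360).round(1),(ys.mean()+150).round(1)
E
python3 -m creep '[[85,[0,0,-1],0],[85,[0,0,-1],0],[85,[0,0,-1],0],[85,[0,0,-1],0],[85,[0,0,0],0],[85,[0,0,0],0]]'; python3 -c "
from h import *
plan([.582,.250,.230],2.9)
print(knob(cv2.imread('pics/scene0.png')),knob(robot.get_image('scene')[:,:,::-1]))"
```

```text
t: 12.38
eef_pos: [0.4178, -0.1468, 0.2337]
eef_rot: [2.277, -2.164, -0.002]
contact_force: [0.2, -0.3, -0.1]
grip_width: 0.085
grip_force: 0.0
tcp [ 0.418 -0.147  0.234] j6 0.02 ydir -177.1 shift [-7.76 -3.68  0.08] turn 0.0 t 12.375
(373, np.float64(381.7), np.float64(172.4)) (396, np.float64(382.4), np.float64(174.4))
```

```bash
python3 -m creep '[[85,[-0.97,-0.46,0],0],[85,[-0.97,-0.46,0],0],[85,[-0.97,-0.46,0],0],[85,[-0.97,-0.46,0],0],[85,[-0.97,-0.46,0],0],[85,[-0.97,-0.46,0],0],[85,[-0.97,-0.46,0],0],[85,[-0.97,-0.46,0],0]]'; python3 -m creep '[[85,[0,0,0],0],[85,[0,0,0],0]]'; python3 -c "
from h import *
plan([.582,.250,.106],2.9)"
```

```text
t: 13.42
eef_pos: [0.5822, 0.2512, 0.2319]
eef_rot: [2.275, -2.161, -0.001]
contact_force: [0.4, 0.0, 0.9]
grip_width: 0.085
grip_force: 0.0
t: 13.68
eef_pos: [0.5816, 0.2493, 0.2322]
eef_rot: [2.275, -2.161, -0.001]
contact_force: [-0.2, 0.2, -0.1]
grip_width: 0.0849
grip_force: 0.0
tcp [0.582 0.249 0.232] j6 -0.61 ydir -177.1 shift [-0.02 -0.02  2.52] turn 0.0 t 13.675
```

```bash
python3 -m creep '[[85,[0,0,0.8],0],[85,[0,0,0.7],0],[85,[0,0,0.5],0],[85,[0,0,0.3],0],[85,[0,0,0.2],0],[85,[0,0,0],0]]'; python3 -m creep '[[55,[0,0,0],0],[55,[0,0,0],0],[40,[0,0,0],0],[40,[0,0,0],0],[28,[0,0,0],0],[28,[0,0,0],0],[28,[0,0,0],0]]'; python3 -m creep '[[22,[0,0,0],0],[22,[0,0,0],0],[22,[0,0,0],0]]'
```

```text
t: 14.42
eef_pos: [0.5824, 0.2495, 0.1092]
eef_rot: [2.277, -2.164, -0.0]
contact_force: [0.1, 0.3, -0.8]
grip_width: 0.085
grip_force: 0.0
t: 15.3
eef_pos: [0.5829, 0.2502, 0.1099]
eef_rot: [-2.277, 2.163, -0.001]
contact_force: [0.4, 0.7, 3.6]
grip_width: 0.0277
grip_force: 1.6
t: 15.68
eef_pos: [0.5826, 0.2501, 0.1095]
eef_rot: [-2.277, 2.163, -0.0]
contact_force: [0.4, 0.6, 5.0]
grip_width: 0.0217
grip_force: 1.5
```

At 21.7 mm the pads are biting the knob's upper half, with an upward force. The pads act about 15–20 mm higher than I took them to, so I open, go lower and close again.

```bash
python3 -m creep '[[60,[0,0,0],0],[60,[0,0,0],0],[60,[0,0,0.2],0],[60,[0,0,0.2],0],[60,[0,0,0],0]]'; python3 -m creep '[[45,[0,0,0],0],[45,[0,0,0],0],[28,[0,0,0],0],[28,[0,0,0],0],[28,[0,0,0],0]]'; python3 -m creep '[[22,[0,0,0],0],[22,[0,0,0],0],[22,[0,0,0],0]]'
```

```text
t: 16.3
eef_pos: [0.5815, 0.2493, 0.0875]
eef_rot: [2.275, -2.162, -0.001]
contact_force: [0.8, 0.3, -0.3]
grip_width: 0.0603
grip_force: 0.0
t: 16.92
eef_pos: [0.5823, 0.2499, 0.0895]
eef_rot: [2.278, -2.164, -0.0]
contact_force: [0.2, 0.2, 0.3]
grip_width: 0.0281
grip_force: 0.4
t: 17.3
eef_pos: [0.5825, 0.25, 0.0896]
eef_rot: [-2.278, 2.164, -0.0]
contact_force: [-1.7, -0.4, 2.5]
grip_width: 0.0229
grip_force: 47.8
```

Gripped firmly at the off position. I open, lift, and check while moving aside to the pack.

```bash
python3 -m creep '[[35,[0,0,0],0],[60,[0,0,0],0],[70,[0,0,0],0],[70,[0,0,-0.5],0],[70,[0,0,-0.9],0],[70,[0,0,-1],0],[70,[0,0,-0.3],0]]'
python3 - <<'E'
from h import *
plan([.5495,.319,.23],2.9)
s=robot.get_image("scene")[:,:,::-1]
f=lambda s:cv2.resize(np.clip(255*(s[150:200,350:410].astype(float)/140)**.6,0,255).astype(np.uint8),(400,333),interpolation=cv2.INTER_CUBIC)
cv2.imwrite("pics/sw6.png",f(s))
E
```

```text
t: 18.18
eef_pos: [0.584, 0.2507, 0.2286]
eef_rot: [-2.273, 2.159, -0.003]
contact_force: [0.8, -0.2, 0.0]
grip_width: 0.0698
grip_force: 0.0
tcp [0.584 0.251 0.229] j6 -0.61 ydir -177.1 shift [-1.4   0.62 -0.03] turn 0.0 t 18.175
```

View pics/sw6.png

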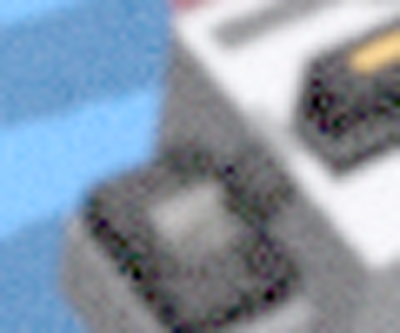

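The knob is now at (389,178), which is about 0.97 rad, so the charger is off. Next is the pack.

```bash
python3 -m creep '[[50,[-0.7,0.31,0],0],[50,[-0.68,0.33,0],0],[50,[0,0,0],0],[50,[0,0,0],0]]'; python3 -c "
from h import *
plan([.5495,.320,.084],2.9)"
```

```text
t: 18.73
eef_pos: [0.5465, 0.3168, 0.223]
eef_rot: [2.276, -2.162, -0.0]
contact_force: [-0.6, 0.1, -0.1]
grip_width: 0.0497
grip_force: 0.0
tcp [0.547 0.317 0.223] j6 -0.73 ydir -177.1 shift [-0.07 -0.07  2.78] turn 0.0 t 18.725
```

```bash
python3 -m creep '[[50,[-0.05,-0.05,0.8],0],[50,[0,0,0.7],0],[50,[0,0,0.5],0],[50,[0,0,0.4],0],[50,[0,0,0.3],0],[50,[0,0,0.04],0],[50,[0,0,0],0]]'; python3 -m creep '[[20,[0,0,0],0],[20,[0,0,0],0],[20,[0,0,0],0],[20,[0,0,0],0],[20,[0,0,0],0]]'
```

```text
t: 19.6
eef_pos: [0.5499, 0.3198, 0.0878]
eef_rot: [-2.277, 2.163, -0.001]
contact_force: [0.4, -0.1, -0.4]
grip_width: 0.05
grip_force: 0.0
t: 20.23
eef_pos: [0.5502, 0.3204, 0.0886]
eef_rot: [-2.276, 2.161, -0.001]
contact_force: [0.9, 0.0, 6.0]
grip_width: 0.0242
grip_force: 63.0
```

```bash
python3 -m creep '[[20,[0,0,-0.15],0],[20,[0,0,-0.3],0],[20,[0,0,-0.4],0],[20,[0,0,-0.5],0],[20,[0,0,-0.5],0],[20,[0,0,-0.5],0],[20,[0,0,-0.5],0],[20,[0,0,-0.4],0]]'; python3 -c "
from h import *
plan([.590,-.329,.25],6.7)"
```

```text
t: 21.22
eef_pos: [0.5478, 0.3192, 0.2499]
eef_rot: [2.275, -2.162, -0.003]
contact_force: [0.6, 1.0, -2.9]
grip_width: 0.024
grip_force: 62.0
tcp [0.548 0.319 0.25 ] j6 -0.73 ydir -177.1 shift [ 1.299e+01 -1.800e-01  1.000e-02] turn -3.8 t 21.225
```

```bash
python3 -m creep '[[20,[0.4,0,0],0],[20,[0.7,0,0],0],[20,[0.9,0,0],0],[20,[0.9,0,0],0],[20,[0.9,0,0],0],[20,[0.9,0,0],0],[20,[0.9,0,0],0],[20,[0.9,0,0],0]]'; python3 -m creep '[[20,[0.9,0,0],0],[20,[0.9,0,0],0],[20,[0.9,0,0],0],[20,[0.9,0,0],0],[20,[0.9,0,0],0],[20,[0.9,0,0],0],[20,[0.7,0,0],0],[20,[0.3,0,0],-4]]'; python3 -m creep '[[20,[0,0,0],0],[20,[0,0,0],0]]'; python3 -c "
from h import *
plan([.590,-.329,.092],6.7)"
```

```text
t: 22.22
eef_pos: [0.5636, -0.007, 0.2481]
eef_rot: [2.274, -2.163, -0.006]
contact_force: [0.4, 0.0, -2.6]
grip_width: 0.0245
grip_force: 62.0
t: 23.22
eef_pos: [0.5797, -0.3261, 0.2472]
eef_rot: [2.349, -2.084, -0.009]
contact_force: [0.8, 0.9, -1.8]
grip_width: 0.0243
grip_force: 62.0
t: 23.48
eef_pos: [0.5813, -0.3236, 0.2489]
eef_rot: [2.35, -2.084, -0.004]
contact_force: [-0.9, 0.9, -2.2]
grip_width: 0.0242
grip_force: 62.0
tcp [ 0.581 -0.324  0.249] j6 0.39 ydir -173.1 shift [ 0.13 -0.17  3.14] turn 0.2 t 23.475
```

```bash
python3 -m creep '[[20,[0.13,-0.17,0.3],0],[20,[0,0,0.6],0],[20,[0,0,0.7],0],[20,[0,0,0.6],0],[20,[0,0,0.4],0],[20,[0,0,0.3],0],[20,[0,0,0.1],0],[20,[0,0,0],0]]'; python3 -m creep '[[20,[0,0,0.06],0],[20,[0,0,0],0]]'
```

```text
t: 24.48
eef_pos: [0.5918, -0.3297, 0.0999]
eef_rot: [2.352, -2.083, 0.0]
contact_force: [0.1, 0.5, -3.3]
grip_width: 0.0244
grip_force: 62.0
t: 24.72
eef_pos: [0.5917, -0.3298, 0.0973]
eef_rot: [-2.351, 2.083, -0.001]
contact_force: [-0.5, 0.2, -1.9]
grip_width: 0.0244
grip_force: 62.0
```

```bash
python3 -m creep '[[20,[0,0,0.06],0],[20,[0,0,0],0]]'; python3 -m creep '[[20,[0,0,0.04],0],[20,[0,0,0],0]]';python3 -m creep '[[20,[0,0,0.04],0],[20,[0,0,0],0]]'
```

```text
t: 24.98
eef_pos: [0.5913, -0.3297, 0.0936]
eef_rot: [2.352, -2.083, -0.001]
contact_force: [0.1, -0.4, -2.6]
grip_width: 0.0245
grip_force: 62.0
t: 25.22
eef_pos: [0.5914, -0.3297, 0.0916]
eef_rot: [2.352, -2.083, -0.001]
contact_force: [0.3, -0.1, -3.0]
grip_width: 0.024
grip_force: 62.0
t: 25.48
eef_pos: [0.5919, -0.33, 0.0907]
eef_rot: [-2.352, 2.083, -0.002]
contact_force: [-0.5, 0.4, 0.5]
grip_width: 0.0243
grip_force: 62.4
```

Touchdown. I release, lift and re-measure the cases and the pack.

```bash
python3 -m creep '[[34,[0,0,0],0],[45,[0,0,0],0],[45,[0,0,-0.4],0],[45,[0,0,-0.8],0],[85,[0,0,-1],0],[85,[0,0,-1],0],[85,[1,0,0],0],[85,[1,0,0],0]]'
cat >> h.py <<'E'
def cases(z=.038,show=True):
    im=robot.get_image("top");m=(im.min(2)>150).astype(np.uint8)*255
    roi=np.zeros_like(m);roi[190:345,255:432]=255;m&=roi
    for p,r in rects(im,"top",z,m):
        L,a=(r[1][0],r[2]) if r[1][0]>r[1][1] else (r[1][1],r[2]-90)
        if 60<L<130: print("case px",np.round(p),"mm",np.round(r[0],1),"size",np.round(r[1]),"len dir",round(a,1))
    return im
E
python3 - <<'E'
from h import *
im=cases()
plan([.538,-.003,.2],99.8)
E
```

```text
t: 26.48
eef_pos: [0.6044, -0.4296, 0.2517]
eef_rot: [-2.353, 2.08, -0.005]
contact_force: [0.7, 0.4, 0.0]
grip_width: 0.0848
grip_force: 0.0
case px [294. 293.] mm [459.3 114.2] size [ 62. 104.] len dir -12.6
case px [342. 260.] mm [537.9  -3.2] size [104.  62.] len dir 9.6
case px [386. 218.] mm [ 643.4 -113.5] size [83. 53.] len dir 1.5
case px [289. 217.] mm [645.2 128.3] size [51. 84.] len dir -16.9
tcp [ 0.603 -0.436  0.249] j6 0.52 ydir -173.3 shift [-8.75  0.29  0.95] turn 86.9 t 26.525
```

```bash
python3 -m creep '[[85,[-0.9,0,0],0],[85,[-1,0,0],0],[85,[-1,0,0],0],[85,[-1,0,0],0],[85,[-1,0.05,0],10.5],[85,[0,0,0],10.5],[85,[0,0,0],10.5],[85,[0,0,0],10.5]]'; python3 -m creep '[[85,[0,0,0],10.5],[85,[0,0,0],10.5],[85,[0,0,0],10.5],[85,[0,0,0],10.5],[85,[0,0,0],2.9],[85,[0,0,0],0]]'; python3 -c "
from h import *
plan([.538,-.003,.06],99.7)"
```

```text
t: 27.52
eef_pos: [0.5714, -0.1857, 0.2499]
eef_rot: [-1.441, 2.791, -0.0]
contact_force: [-0.4, -0.2, 0.4]
grip_width: 0.0853
grip_force: 0.0
t: 28.28
eef_pos: [0.5714, -0.1861, 0.2498]
eef_rot: [-0.276, 3.129, -0.0]
contact_force: [-0.4, -0.6, -0.4]
grip_width: 0.0846
grip_force: 0.0
tcp [ 0.571 -0.186  0.25 ] j6 -1.35 ydir 100.1 shift [0.02 3.72 3.8 ] turn 0.4 t 28.275
```

```bash
python3 -m creep '[[85,[0,0.93,0],0],[85,[0,0.93,0],0],[85,[0,0.93,0],0],[85,[0,0.93,0],0],[85,[0,0,0.9],0],[85,[0,0,0.9],0],[85,[0,0,0.9],0],[85,[0,0,0.3],0]]'; python3 -c "
from h import *
cases()
plan([.538,-.003,.010],99.7)"
```

```text
t: 29.28
eef_pos: [0.5374, -0.0033, 0.0974]
eef_rot: [0.275, -3.125, 0.001]
contact_force: [-0.3, 0.1, 1.0]
grip_width: 0.0849
grip_force: 0.0
case px [301. 293.] mm [457.1 105.4] size [ 44. 101.] len dir -12.6
case px [343. 274.] mm [506.1  -8.3] size [40. 62.] len dir -80.8
case px [313. 246.] mm [573.8  67.1] size [ 87. 100.] len dir -73.5
case px [387. 217.] mm [ 643.1 -113.8] size [84. 53.] len dir 2.4
case px [288. 217.] mm [645.  128.2] size [52. 85.] len dir -16.8
tcp [ 0.537 -0.003  0.097] j6 -1.69 ydir 100.0 shift [-0.02  0.    1.74] turn 0.3 t 29.325
```

```bash
python3 -m creep '[[85,[0,0,0.6],0],[85,[0,0,0.5],0],[85,[0,0,0.4],0],[85,[0,0,0.24],0],[85,[0,0,0],0],[55,[0,0,0],0],[55,[0,0,0],0],[55,[0,0,0],0]]'; python3 -m creep '[[55,[0,0,0],0],[55,[0,0,0],0],[55,[0,0,-0.1],0],[55,[0,0,-0.4],0],[55,[0,0,-0.6],0],[55,[0,0,-0.8],0],[55,[0,0,-0.8],0],[55,[0,0,0],0]]';python3 -c "
from h import *
plan([.4217,-.3488,.12],96.7)"
```

```text
t: 30.32
eef_pos: [0.5395, -0.0029, 0.0134]
eef_rot: [-0.275, 3.128, 0.0]
contact_force: [-0.0, 0.1, -0.4]
grip_width: 0.0551
grip_force: 0.0
t: 31.32
eef_pos: [0.5414, -0.0025, 0.1517]
eef_rot: [-0.275, 3.121, 0.001]
contact_force: [-0.1, -0.9, 0.2]
grip_width: 0.0549
grip_force: 0.0
tcp [ 0.541 -0.003  0.152] j6 -1.69 ydir 100.1 shift [ 3.57 -6.4   0.6 ] turn 3.4 t 31.325
```

The fingers closed to 55 mm without gripping, so I check where the case is now.

```bash
python3 -m creep '[[85,[0,-1,0],0],[85,[0,-1,0],0],[85,[0,-1,0],0],[85,[0,-0.5,0],0],[85,[0,0,0],0]]';python3 - <<'E'
from h import *
im=cases()
s=robot.get_image("scene")
cv2.imwrite("pics/g1.png",np.hstack([cv2.resize(im[180:340,250:450],(400,320)),cv2.resize(s[150:310,200:400],(400,320))])[:,:,::-1])
E
```

```text
t: 31.95
eef_pos: [0.5688, -0.1768, 0.1463]
eef_rot: [0.269, -3.128, -0.001]
contact_force: [0.0, -0.5, -0.7]
grip_width: 0.0845
grip_force: 0.0
case px [294. 293.] mm [459.3 114.2] size [ 62. 104.] len dir -12.6
case px [334. 260.] mm [535.2  19.2] size [ 30. 106.] len dir -0.6
case px [289. 217.] mm [645.2 128.3] size [51. 84.] len dir -16.9
case px [417. 210.] mm [ 662.8 -188. ] size [75. 90.] len dir -2.2
```

View pics/g1.png

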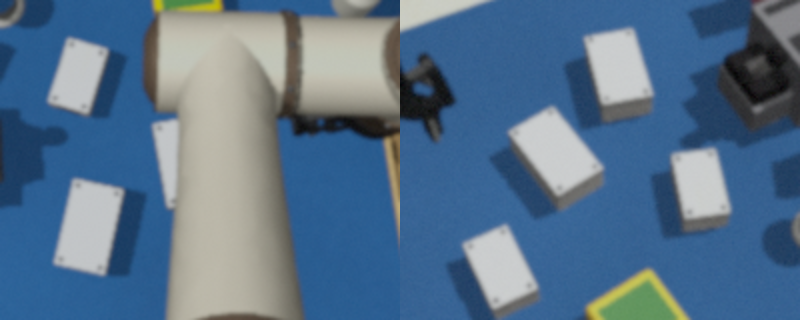

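All four cases are unmoved; the target is at scene crop (555,155). The fingers closed just over it, which with the knob evidence puts the real fingertips about 18 mm behind the reported TCP. I therefore grasp with the reported z about 27 mm lower.

```bash
python3 -m creep '[[85,[0,0.9,0],0],[85,[0,0.9,0],0],[85,[0,0.9,0],0],[85,[0,0.75,0],0],[85,[0,0,0.8],0],[85,[0,0,0.8],0],[85,[0,0,0],0]]'; python3 -c "
from h import *
plan([.538,-.003,.015],99.7)"
```

```text
t: 32.92
eef_pos: [0.5366, -0.0049, 0.0653]
eef_rot: [0.277, -3.122, 0.002]
contact_force: [0.1, 0.7, -0.4]
grip_width: 0.0849
grip_force: 0.0
tcp [ 0.537 -0.005  0.065] j6 -1.69 ydir 100.1 shift [-0.04  0.03  1.01] turn 0.4 t 32.925
```

```bash
python3 -m creep '[[85,[-0.03,0.03,0.6],0],[85,[0,0,0.4],0],[85,[0,0,0.3],0],[85,[0,0,0.15],0],[85,[0,0,0.12],0],[85,[0,0,0],0]]';python3 -m creep '[[55,[0,0,0],0],[55,[0,0,0],0],[55,[0,0,0],0],[55,[0,0,0],0],[55,[0,0,0],0]]'
```

```text
t: 33.67
eef_pos: [0.5409, -0.0037, -0.0106]
eef_rot: [-0.275, 3.129, -0.0]
contact_force: [0.0, 0.3, -0.2]
grip_width: 0.085
grip_force: 0.0
t: 34.3
eef_pos: [0.5415, -0.0034, -0.0097]
eef_rot: [-0.275, 3.128, 0.0]
contact_force: [-1.1, 0.9, 5.3]
grip_width: 0.0608
grip_force: 67.9
```

Gripped (60.8 mm, 68 N). I lift it and carry it to the outline.

```bash
python3 -m creep '[[55,[0,0,-0.1],0],[55,[0,0,-0.4],0],[55,[0,0,-0.6],0],[55,[0,0,-0.6],0],[55,[0,0,-0.4],0],[55,[0,0,0],3.4]]';python3 -c "
from h import *
plan([.425,-.3484,.015],96.7)"
```

```text
t: 35.05
eef_pos: [0.5411, -0.0037, 0.0955]
eef_rot: [-0.178, 3.134, 0.001]
contact_force: [0.6, -0.8, -3.2]
grip_width: 0.061
grip_force: 67.0
tcp [ 0.541 -0.004  0.096] j6 -1.75 ydir 96.5 shift [ 3.09 -6.59  1.6 ] turn -0.2 t 35.05
```

```bash
python3 -m creep '[[55,[0.2,-0.4,0],0],[55,[0.38,-0.8,0],0],[55,[0.42,-0.9,0],0],[55,[0.42,-0.9,0],0],[55,[0.42,-0.9,0],0],[55,[0.42,-0.9,0],0],[55,[0.38,-0.8,0],0],[55,[0.3,-0.6,0],0]]';python3 -m creep '[[55,[0.15,-0.39,0],0],[55,[0,0,0],0],[55,[0,0,0],0]]';python3 -c "
from h import *
plan([.425,-.3484,.015],96.7)"
```

```text
t: 36.05
eef_pos: [0.4279, -0.3303, 0.0933]
eef_rot: [0.179, -3.134, -0.002]
contact_force: [0.5, 0.3, -3.5]
grip_width: 0.0609
grip_force: 66.9
t: 36.42
eef_pos: [0.4243, -0.3485, 0.0936]
eef_rot: [0.181, -3.135, -0.002]
contact_force: [0.3, 0.4, -3.6]
grip_width: 0.0609
grip_force: 66.9
tcp [ 0.424 -0.348  0.094] j6 -1.06 ydir 96.6 shift [-0.02 -0.    1.57] turn -0.1 t 36.425
```

```bash
python3 -m creep '[[55,[0,0,0.4],0],[55,[0,0,0.5],0],[55,[0,0,0.4],0],[55,[0,0,0.26],0],[55,[0,0,0.1],0],[55,[0,0,0.06],0],[55,[0,0,0],0]]';python3 -m creep '[[55,[0,0,0.04],0],[55,[0,0,0],0]]';python3 -m creep '[[55,[0,0,0.03],0],[55,[0,0,0],0]]'
```

```text
t: 37.3
eef_pos: [0.4257, -0.349, 0.0087]
eef_rot: [-0.182, 3.136, -0.001]
contact_force: [0.1, -0.2, -3.2]
grip_width: 0.0608
grip_force: 67.0
t: 37.55
eef_pos: [0.4254, -0.3489, 0.0065]
eef_rot: [-0.182, 3.136, -0.0]
contact_force: [0.4, -0.9, -3.2]
grip_width: 0.0606
grip_force: 67.0
t: 37.8
eef_pos: [0.4253, -0.3488, 0.0047]
eef_rot: [0.182, -3.136, -0.0]
contact_force: [0.4, -0.2, -4.2]
grip_width: 0.061
grip_force: 67.0
```

```bash
python3 -m creep '[[55,[0,0,0.04],0],[55,[0,0,0],0]]';python3 -m creep '[[55,[0,0,0.04],0],[55,[0,0,0],0]]';python3 -m creep '[[55,[0,0,0.03],0],[55,[0,0,0],0]]'
```

```text
t: 38.05
eef_pos: [0.4252, -0.3488, 0.0026]
eef_rot: [0.182, -3.136, -0.0]
contact_force: [-0.1, 0.4, -3.7]
grip_width: 0.0611
grip_force: 67.0
t: 38.3
eef_pos: [0.4252, -0.3488, 0.0006]
eef_rot: [0.182, -3.136, -0.0]
contact_force: [1.0, 0.2, -3.5]
grip_width: 0.061
grip_force: 67.0
t: 38.55
eef_pos: [0.4254, -0.3489, 0.0003]
eef_rot: [-0.182, 3.136, -0.0]
contact_force: [-2.6, 2.2, 4.4]
grip_width: 0.0606
grip_force: 67.9
```

```bash
python3 -m creep '[[70,[0,0,0],0],[82,[0,0,0],0],[85,[0,0,-0.5],0],[85,[0,0,-1],0],[85,[0,0,-1],0],[85,[0,1,0],0],[85,[0,1,0],0],[85,[0,1,0],0]]';python3 -m creep '[[85,[0,1,0],0],[85,[0,1,0],0],[85,[0,1,0],0],[85,[0,1,0],0],[85,[0,1,0],0],[85,[0,0,0],10],[85,[0,0,0],9],[85,[0,0,0],0]]';cat >> h.py <<'E'
def stack(z,n="top"):
    im=robot.get_image(n);m=(im.min(2)>150).astype(np.uint8)*255
    m&=((im.max(2).astype(int)-im.min(2))<28).astype(np.uint8)*255
    roi=np.zeros_like(m);roi[265:350,445:525]=255;m&=roi
    for p,r in rects(im,n,z,m):
        L,a=(r[1][0],r[2]) if r[1][0]>r[1][1] else (r[1][1],r[2]-90)
        e=np.array(r[0])-[421.7,-348.8];c,s=np.cos(.1174),np.sin(.1174)
        print("stack px",np.round(p),"mm",np.round(r[0],1),"size",np.round(r[1],1),"dir",round(a,1),"err along/across tray",np.round([c*e[0]+s*e[1],-s*e[0]+c*e[1]],1))
E
python3 - <<'E'
from h import *
stack(.05);cases()
plan([.459,.114,-.010],77.5)
E
```

```text
t: 39.55
eef_pos: [0.4081, -0.1987, 0.1245]
eef_rot: [-0.181, 3.135, -0.001]
contact_force: [0.8, -0.2, -0.1]
grip_width: 0.0848
grip_force: 0.0
t: 40.55
eef_pos: [0.3793, 0.0488, 0.1244]
eef_rot: [0.334, 3.123, 0.0]
contact_force: [0.8, 0.2, -0.1]
grip_width: 0.0849
grip_force: 0.0
stack px [488. 307.] mm [ 422.2 -350. ] size [105.7  63.5] dir 6.7 err along/across tray [ 0.4 -1.2]
case px [284. 338.] mm [359.  145.7] size [74. 42.] len dir 89.8
case px [294. 293.] mm [459.2 114.1] size [ 63. 105.] len dir -12.6
case px [386. 218.] mm [ 642.5 -113.6] size [86. 53.] len dir 1.5
case px [289. 218.] mm [645.  128.5] size [53. 85.] len dir -16.7
tcp [0.379 0.048 0.124] j6 -2.34 ydir 77.8 shift [-1.28  1.62  2.69] turn 0.3 t 40.65
```

The first case sits within 1.2 mm and 0.1° of the outline. Next is the second large case.

```bash
python3 -m creep '[[85,[-0.64,0.81,0],0],[85,[-0.64,0.81,0],0],[85,[0,0,0.9],0],[85,[0,0,0.7],0],[85,[0,0,0.5],0],[85,[0,0,0.3],0],[85,[0,0,0.2],0],[85,[0,0,0],0]]'; python3 -c "
from h import *
plan([.459,.114,-.010],77.5)"
```

```text
t: 41.65
eef_pos: [0.4589, 0.1136, -0.0061]
eef_rot: [-0.338, -3.123, 0.001]
contact_force: [0.4, 0.2, -0.3]
grip_width: 0.0849
grip_force: 0.0
tcp [ 0.459  0.114 -0.006] j6 -2.37 ydir 77.7 shift [-0.    0.01  0.08] turn 0.2 t 41.65
```

```bash
python3 -m creep '[[85,[0,0,0.08],0],[55,[0,0,0],0],[55,[0,0,0],0],[55,[0,0,0],0],[55,[0,0,0],0],[55,[0,0,0],0]]'; python3 -m creep '[[55,[0,0,-0.1],0],[55,[0,0,-0.4],0],[55,[0,0,-0.7],0],[55,[0,0,-0.8],0],[55,[0,0,-0.8],0],[55,[0,0,-0.3],-9.6],[55,[0,0,0],-9.6],[55,[0,0,0],0]]';python3 -c "
from h import *
plan([.4217,-.3488,.06],96.7)"
```

```text
t: 42.4
eef_pos: [0.4597, 0.1144, -0.0088]
eef_rot: [0.337, 3.122, 0.002]
contact_force: [-1.0, 1.1, 5.1]
grip_width: 0.0609
grip_force: 66.7
t: 43.4
eef_pos: [0.4581, 0.1135, 0.1449]
eef_rot: [0.183, -3.135, 0.0]
contact_force: [0.7, 1.1, -2.7]
grip_width: 0.0604
grip_force: 66.1
tcp [0.458 0.113 0.145] j6 -2.04 ydir 96.7 shift [ 1.8 -9.1  1.7] turn -0.0 t 43.4
```

```bash
python3 -m creep '[[55,[0.1,-0.4,0],0],[55,[0.17,-0.8,0],0],[55,[0.18,-0.9,0],0],[55,[0.18,-0.9,0],0],[55,[0.18,-0.9,0],0],[55,[0.18,-0.9,0],0],[55,[0.18,-0.9,0],0],[55,[0.18,-0.9,0],0]]';python3 -m creep '[[55,[0.18,-0.9,0],0],[55,[0.17,-0.8,0],0],[55,[0.13,-0.5,0],0],[55,[0.1,-0.3,0],0],[55,[0,0,0],0],[55,[0,0,0],0]]';python3 -c "
from h import *
plan([.4223,-.3493,.060],96.7)"
```

```text
t: 44.4
eef_pos: [0.4297, -0.2237, 0.1448]
eef_rot: [0.183, -3.135, -0.001]
contact_force: [1.2, -0.1, -3.5]
grip_width: 0.0607
grip_force: 66.1
t: 45.15
eef_pos: [0.417, -0.3488, 0.1451]
eef_rot: [0.187, -3.135, -0.001]
contact_force: [-0.2, -0.0, -2.9]
grip_width: 0.0613
grip_force: 66.2
tcp [ 0.417 -0.349  0.145] j6 -1.05 ydir 96.8 shift [-0.1  -0.02  1.7 ] turn 0.1 t 45.15
```

```bash
python3 -m creep '[[55,[-0.1,-0.02,0.3],0],[55,[0,0,0.5],0],[55,[0,0,0.5],0],[55,[0,0,0.3],0],[55,[0,0,0.2],0],[55,[0,0,0.1],0],[55,[0,0,0.04],0],[55,[0,0,0],0]]';python3 -m creep '[[55,[0,0,0.04],0],[55,[0,0,0],0]]';python3 -c "
from h import *
plan([.4223,-.3493,.041],96.7)"
```

```text
t: 46.15
eef_pos: [0.4228, -0.35, 0.0488]
eef_rot: [-0.187, 3.135, -0.001]
contact_force: [0.7, -0.9, -3.5]
grip_width: 0.0604
grip_force: 66.2
t: 46.4
eef_pos: [0.4224, -0.3498, 0.0464]
eef_rot: [-0.187, 3.136, -0.0]
contact_force: [-1.3, 0.2, -3.6]
grip_width: 0.0607
grip_force: 66.2
tcp [ 0.422 -0.35   0.046] j6 -1.06 ydir 96.8 shift [0.   0.01 0.11] turn 0.1 t 46.4
```

```bash
python3 -m creep '[[55,[0,0,0.05],0],[55,[0,0,0],0]]';python3 -m creep '[[55,[0,0,0.04],0],[55,[0,0,0],0]]';python3 -m creep '[[55,[0,0,0.03],0],[55,[0,0,0],0]]'
```

```text
t: 46.65
eef_pos: [0.4222, -0.3497, 0.0436]
eef_rot: [0.187, -3.136, -0.0]
contact_force: [-0.7, 0.7, -2.3]
grip_width: 0.061
grip_force: 66.2
t: 46.9
eef_pos: [0.4223, -0.3497, 0.0416]
eef_rot: [0.187, -3.136, -0.0]
contact_force: [-0.9, -0.3, -3.4]
grip_width: 0.061
grip_force: 66.2
t: 47.15
eef_pos: [0.4225, -0.3498, 0.0413]
eef_rot: [-0.188, 3.136, -0.001]
contact_force: [-2.1, 2.0, 4.2]
grip_width: 0.0608
grip_force: 67.0
```

```bash
python3 -m creep '[[70,[0,0,0],0],[80,[0,0,0],0],[80,[0,0,-0.5],0],[80,[0,0,-1],0],[80,[0,0,-1],0],[72,[0,1,0],0],[72,[0,1,0],0],[72,[0,1,0],5.2]]';python3 - <<'E'
from h import *
im=cv2.imread("pics/top0.png")
g=(im.min(2)>140).astype(np.uint8)*255;r=np.zeros_like(g);r[155:195,410:450]=255
ys,xs=np.nonzero(g&r);print("bottle px",xs.min(),xs.max(),ys.min(),ys.max());print(ray("top",[[xs.min()+8,ys.max()-8.]],.02)*1e3)
plan([.6425,-.1136,.13],91.5)
E
```

```text
t: 48.15
eef_pos: [0.4045, -0.1997, 0.1655]
eef_rot: [-0.04, 3.14, -0.0]
contact_force: [0.9, 0.1, 0.0]
grip_width: 0.0722
grip_force: 0.0
bottle px 420 440 164 182
[[ 759.46357946 -225.1932348 ]]
tcp [ 0.405 -0.2    0.165] j6 -1.45 ydir 91.5 shift [-4.8   1.6   0.71] turn -0.0 t 48.15
```

```bash
python3 -m creep '[[72,[-0.96,0.32,0],0],[72,[-0.96,0.32,0],0],[72,[-0.96,0.32,0],0],[72,[-0.96,0.32,0],0],[72,[-0.96,0.32,0],0],[72,[0,0,0.7],0],[72,[0,0,0],0]]';python3 - <<'E'
from h import *
stack(.09);cases(.034)
plan([.6425,-.1136,-.012],91.5)
E
```

```text
t: 49.02
eef_pos: [0.6402, -0.1137, 0.1266]
eef_rot: [0.044, -3.134, -0.001]
contact_force: [-1.0, -0.0, 0.5]
grip_width: 0.0721
grip_force: 0.0
case px [330. 325.] mm [389.3  27.7] size [105. 115.] len dir -90.0
case px [288. 218.] mm [644.7 128.9] size [52. 83.] len dir -17.1
tcp [ 0.642 -0.114  0.131] j6 -1.61 ydir 91.6 shift [-0.01  0.02  2.85] turn 0.1 t 49.125
```

```bash
python3 -m creep '[[72,[0,0,0.9],0],[72,[0,0,0.8],0],[72,[0,0,0.6],0],[72,[0,0,0.3],0],[72,[0,0,0.2],0],[72,[0,0,0.05],0],[72,[0,0,0],0]]';python3 -m creep '[[45,[0,0,0],0],[45,[0,0,0],0],[45,[0,0,0],0],[45,[0,0,0],0],[45,[0,0,0],0]]'
```

```text
t: 50.0
eef_pos: [0.643, -0.1141, -0.0112]
eef_rot: [-0.045, 3.139, -0.0]
contact_force: [0.7, -0.1, 0.3]
grip_width: 0.072
grip_force: 0.0
t: 50.62
eef_pos: [0.6432, -0.114, -0.0109]
eef_rot: [-0.045, 3.139, -0.0]
contact_force: [0.1, 0.9, 5.4]
grip_width: 0.0507
grip_force: 66.1
```

```bash
python3 -m creep '[[45,[0,0,-0.1],0],[45,[0,0,-0.4],0],[45,[0,0,-0.7],0],[45,[0,0,-0.8],0],[45,[0,0,-0.8],0],[45,[0,0,-0.6],0],[45,[0,0,-0.1],-5.1],[45,[0,0,0],0]]';python3 - <<'E'
from h import *
stack(.09)
plan([.422,-.3496,.09],96.7)
E
```

```text
t: 51.62
eef_pos: [0.6417, -0.1139, 0.1626]
eef_rot: [0.182, -3.136, -0.001]
contact_force: [-0.7, 0.2, -2.5]
grip_width: 0.0503
grip_force: 65.4
tcp [ 0.641 -0.114  0.162] j6 -1.53 ydir 96.6 shift [ 4.9  -4.18  1.44] turn -0.1 t 51.675
```

```bash
python3 -m creep '[[45,[0.4,-0.34,0],0],[45,[0.8,-0.68,0],0],[45,[0.9,-0.77,0],0],[45,[0.9,-0.77,0],0],[45,[0.9,-0.77,0],0],[45,[0.6,-0.51,0],0],[45,[0.4,-0.34,0],0],[45,[0,0,0],0]]';python3 - <<'E'
from h import *
plan([.422,-.3496,.09],96.7)
E
```

```text
t: 52.68
eef_pos: [0.4214, -0.351, 0.1617]
eef_rot: [0.178, -3.134, -0.002]
contact_force: [0.2, 0.9, -2.1]
grip_width: 0.051
grip_force: 65.3
tcp [ 0.421 -0.351  0.162] j6 -1.06 ydir 96.5 shift [-0.02  0.02  1.43] turn -0.2 t 52.675
```

```bash
python3 -m creep '[[45,[-0.02,0.02,0.3],-0.2],[45,[0,0,0.5],0],[45,[0,0,0.3],0],[45,[0,0,0.2],0],[45,[0,0,0.13],0],[45,[0,0,0],0]]';python3 -m creep '[[45,[0,0,0.05],0],[45,[0,0,0.05],0],[45,[0,0,0],0]]';python3 -m creep '[[45,[0,0,0.05],0],[45,[0,0,0],0]]'
```

```text
t: 53.42
eef_pos: [0.4244, -0.3491, 0.0911]
eef_rot: [0.19, -3.136, -0.0]
contact_force: [0.3, 0.1, -1.5]
grip_width: 0.0506
grip_force: 65.3
t: 53.8
eef_pos: [0.4242, -0.3492, 0.0863]
eef_rot: [-0.19, 3.136, -0.0]
contact_force: [-0.4, -0.0, -1.7]
grip_width: 0.0504
grip_force: 65.3
t: 54.05
eef_pos: [0.4241, -0.3491, 0.0836]
eef_rot: [0.19, -3.135, -0.0]
contact_force: [-0.2, -0.3, -1.8]
grip_width: 0.0506
grip_force: 65.3
```

```bash
python3 -m creep '[[45,[0.04,-0.01,0.03],0],[45,[0,0,0],0]]';python3 -m creep '[[45,[0,0,0.04],0],[45,[0,0,0],0]]';python3 -m creep '[[45,[0,0,0.03],0],[45,[0,0,0],0]]'
```

```text
t: 54.3
eef_pos: [0.4221, -0.3499, 0.0822]
eef_rot: [0.19, -3.136, -0.0]
contact_force: [-0.4, -0.1, -2.6]
grip_width: 0.0508
grip_force: 65.3
t: 54.55
eef_pos: [0.4223, -0.3499, 0.0801]
eef_rot: [0.19, -3.136, -0.0]
contact_force: [0.5, -0.1, -1.5]
grip_width: 0.0505
grip_force: 65.3
t: 54.8
eef_pos: [0.4225, -0.35, 0.0791]
eef_rot: [-0.19, 3.136, -0.0]
contact_force: [-1.0, -0.2, 1.3]
grip_width: 0.0504
grip_force: 65.6
```

Contact is at the expected height. I release and go for the last small case at (645,128), length direction -16.9°.

```bash
python3 -m creep '[[62,[0,0,0],0],[74,[0,0,0],0],[74,[0,0,-0.5],0],[74,[0,0,-0.9],0],[74,[0,0,-0.9],0],[74,[0,1,0],0],[74,[0,1,0],0],[74,[0,1,0],0]]';python3 -m creep '[[74,[0,1,0],0],[74,[0,1,0],0],[74,[0,1,0],0],[74,[0,0,0],10.4],[74,[0,0,0],10.4],[74,[0,0,0],2.8],[74,[0,0,0],0]]';python3 - <<'E'
from h import *
stack(.124);cases(.034)
plan([.645,.1286,.13],73.2)
E
```

```text
t: 55.8
eef_pos: [0.404, -0.1998, 0.194]
eef_rot: [-0.189, 3.135, -0.0]
contact_force: [1.6, 0.8, 0.0]
grip_width: 0.0738
grip_force: 0.0
t: 56.68
eef_pos: [0.3862, -0.052, 0.194]
eef_rot: [0.454, 3.108, 0.0]
contact_force: [0.1, -0.2, 0.0]
grip_width: 0.0738
grip_force: 0.0
stack px [491. 299.] mm [ 436.8 -341.1] size [72.7 68.9] dir 7.0 err along/across tray [15.9  5.9]
case px [290. 341.] mm [351.7 128.1] size [110.  28.] len dir 89.8
case px [346. 333.] mm [368.   -3.8] size [ 69. 111.] len dir -86.7
case px [289. 218.] mm [645.6 128.5] size [52. 85.] len dir -16.8
tcp [ 0.386 -0.052  0.194] j6 -2.15 ydir 73.4 shift [-3.93  4.94  1.28] turn 0.2 t 56.775
```

```bash
python3 -m creep '[[74,[-0.66,0.82,0],0],[74,[-0.66,0.82,0],0],[74,[-0.66,0.82,0],0],[74,[-0.66,0.82,0],0],[74,[-0.66,0.82,0],0],[74,[-0.63,0.84,0],0],[74,[0,0,0.9],0],[74,[0,0,0.4],0]]';python3 -m creep '[[74,[0,0,0.8],0],[74,[0,0,0],0]]';python3 - <<'E'
from h import *
plan([.6456,.1285,-.012],73.1)
E
```

```text
t: 57.78
eef_pos: [0.6442, 0.1281, 0.1251]
eef_rot: [-0.454, -3.104, 0.003]
contact_force: [-0.7, -0.4, -0.2]
grip_width: 0.0741
grip_force: 0.0
t: 58.02
eef_pos: [0.6428, 0.1271, 0.085]
eef_rot: [-0.455, -3.101, 0.006]
contact_force: [0.6, -0.2, 0.5]
grip_width: 0.0739
grip_force: 0.0
tcp [0.643 0.127 0.085] j6 -2.3 ydir 73.3 shift [-0.06  0.05  1.94] turn 0.2 t 58.025
```

```bash
python3 -m creep '[[74,[-0.01,0.01,0.8],0],[74,[0,0,0.6],0],[74,[0,0,0.3],0],[74,[0,0,0.17],0],[74,[0,0,0],0]]';python3 -m creep '[[45,[0,0,0],0],[45,[0,0,0],0],[45,[0,0,0],0],[45,[0,0,0],0],[45,[0,0,0],0]]'; python3 -m creep '[[45,[0,0,-0.1],0],[45,[0,0,-0.4],0],[45,[0,0,-0.8],0],[45,[0,0,-1],0],[45,[0,0,-1],0],[45,[0,0,-0.8],-9.4],[45,[0,0,-0.2],-9.4],[45,[0,0,0],-4.7]]';python3 - <<'E'
from h import *
plan([.422,-.3496,.13],96.7)
E
```

```text
t: 58.65
eef_pos: [0.6464, 0.1286, -0.004]
eef_rot: [0.455, 3.108, 0.001]
contact_force: [-0.4, -0.1, 0.7]
grip_width: 0.0742
grip_force: 0.0
t: 59.28
eef_pos: [0.6472, 0.1291, -0.0028]
eef_rot: [0.454, 3.105, 0.002]
contact_force: [-0.1, 0.9, 6.2]
grip_width: 0.0504
grip_force: 65.2
t: 60.28
eef_pos: [0.6455, 0.1285, 0.2109]
eef_rot: [-0.192, 3.135, 0.001]
contact_force: [0.5, 0.3, -2.7]
grip_width: 0.0502
grip_force: 64.3
tcp [0.645 0.128 0.211] j6 -1.89 ydir 97.0 shift [ 5.6  -8.95  1.61] turn 0.3 t 60.275
```

```bash
python3 -m creep '[[45,[0.25,-0.4,0],0],[45,[0.5,-0.8,0],0],[45,[0.56,-0.9,0],0],[45,[0.56,-0.9,0],0],[45,[0.56,-0.9,0],0],[45,[0.56,-0.9,0],0],[45,[0.56,-0.9,0],0],[45,[0.56,-0.9,0],0]]';python3 -m creep '[[45,[0.56,-0.9,0],0],[45,[0.4,-0.7,0],0],[45,[0.25,-0.45,0],0],[45,[0.1,-0.2,0],0],[45,[0,0,0],0],[45,[0,0,0],0]]';python3 - <<'E'
from h import *
plan([.4235,-.3494,.135],96.7)
E
```

```text
t: 61.28
eef_pos: [0.4792, -0.2247, 0.2095]
eef_rot: [0.187, -3.134, -0.002]
contact_force: [-0.5, -0.3, -3.2]
grip_width: 0.0502
grip_force: 64.3
t: 62.02
eef_pos: [0.4296, -0.3423, 0.2101]
eef_rot: [0.189, -3.136, -0.001]
contact_force: [1.0, -0.0, -1.8]
grip_width: 0.0503
grip_force: 64.3
tcp [ 0.43  -0.342  0.21 ] j6 -1.07 ydir 96.9 shift [ 0.14 -0.13  1.5 ] turn 0.2 t 62.025
```

```bash
python3 -m creep '[[45,[0.14,-0.13,0.3],0.2],[45,[0,0,0.5],0],[45,[0,0,0.3],0],[45,[0,0,0.2],0],[45,[0,0,0.15],0],[45,[0,0,0],0],[45,[0,0,0],0]]';python3 - <<'E'
from h import *
plan([.4235,-.3494,.121],96.7)
E
```

```text
t: 62.9
eef_pos: [0.4237, -0.3507, 0.1384]
eef_rot: [-0.182, 3.135, -0.001]
contact_force: [-0.7, -0.0, -2.6]
grip_width: 0.0501
grip_force: 64.2
tcp [ 0.424 -0.351  0.138] j6 -1.06 ydir 96.6 shift [0.   0.03 0.35] turn -0.1 t 62.9
```

```bash
python3 -m creep '[[45,[0,0.02,0.1],0],[45,[0,0,0.1],0],[45,[0,0,0.04],0],[45,[0,0,0],0]]';python3 -m creep '[[45,[0,0,0.04],0],[45,[0,0,0],0]]';python3 -m creep '[[45,[0,0,0.03],0],[45,[0,0,0],0]]'
```

```text
t: 63.4
eef_pos: [0.423, -0.3494, 0.1255]
eef_rot: [0.182, -3.136, -0.0]
contact_force: [-1.0, 0.1, -2.0]
grip_width: 0.0501
grip_force: 64.2
t: 63.65
eef_pos: [0.4231, -0.3494, 0.1237]
eef_rot: [0.182, -3.136, -0.0]
contact_force: [-0.4, 0.6, -3.4]
grip_width: 0.0505
grip_force: 64.2
t: 63.9
eef_pos: [0.4231, -0.3494, 0.1222]
eef_rot: [0.182, -3.136, -0.0]
contact_force: [0.5, -0.7, -2.5]
grip_width: 0.0506
grip_force: 64.2
```

```bash
python3 -m creep '[[45,[0,0,0.03],0],[45,[0,0,0],0]]';python3 -m creep '[[45,[0,0,0.02],0],[45,[0,0,0],0]]'
```

```text
t: 64.15
eef_pos: [0.4232, -0.3495, 0.1212]
eef_rot: [-0.182, 3.136, -0.001]
contact_force: [-1.1, -0.2, 0.8]
grip_width: 0.0507
grip_force: 64.5
t: 64.4
eef_pos: [0.4233, -0.3496, 0.1212]
eef_rot: [-0.182, 3.136, -0.001]
contact_force: [-2.0, 1.6, 5.5]
grip_width: 0.05
grip_force: 65.2
```

Contact. I release, retreat clear, and inspect.

```bash
python3 -m creep '[[62,[0,0,0],0],[74,[0,0,0],0],[74,[0,0,-0.5],0],[74,[0,0,-0.9],0],[74,[0,0,-0.5],0],[74,[0,1,0],0],[74,[0,1,0],0],[74,[0,1,0],0]]';python3 -m creep '[[74,[0,1,0],0],[74,[0,1,0],0],[74,[0,1,0],0],[74,[0,1,0],0],[74,[0,1,0],0],[74,[0,0,0],0],[74,[0,0,0],0]]';python3 - <<'E'
from h import *
t=robot.get_image("top");s=robot.get_image("scene")
a=cv2.resize(t[200:350,425:525],(400,600),interpolation=cv2.INTER_CUBIC);b=cv2.resize(s[190:340,75:175],(400,600),interpolation=cv2.INTER_CUBIC)
cv2.imwrite("pics/fin.png",np.hstack([a,b])[:,:,::-1])
# expected corners of a small case centred in the outline at top z=.158
R=cv2.getRotationMatrix2D((0,0),0,1);c,s_=np.cos(.1174),np.sin(.1174)
for z,L,W in((.158,.0425,.026),(.09,.0525,.031)):
    P=[[.4217+c*x-s_*y,-.3488+s_*x+c*y,z] for x,y in((L,W),(L,-W),(-L,-W),(-L,W))]
    print("top crop",((proj("top",P)-[425,200])*4).round(0).tolist());print("scene crop",((proj("scene",P)-[75,190])*4+[400,0]).round(0).tolist())
E
```

```text
t: 65.4
eef_pos: [0.4056, -0.1993, 0.2148]
eef_rot: [-0.181, 3.136, -0.0]
contact_force: [1.5, 0.8, 0.2]
grip_width: 0.0741
grip_force: 0.0
t: 66.28
eef_pos: [0.3769, 0.0479, 0.2147]
eef_rot: [0.183, -3.136, 0.0]
contact_force: [-0.3, -0.6, 0.3]
grip_width: 0.0741
grip_force: 0.0
top crop [[254.0, 356.0], [347.0, 344.0], [375.0, 501.0], [281.0, 512.0]]
scene crop [[549.0, 123.0], [446.0, 171.0], [393.0, 51.0], [492.0, 7.0]]
top crop [[205.0, 345.0], [310.0, 332.0], [342.0, 515.0], [235.0, 528.0]]
scene crop [[613.0, 202.0], [498.0, 257.0], [434.0, 114.0], [544.0, 64.0]]
```

View pics/fin.png

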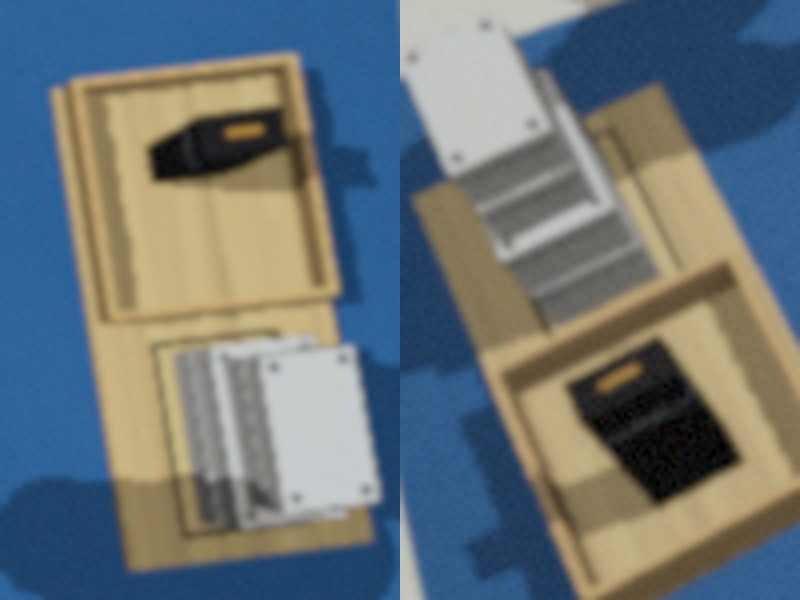

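The final picture shows a square four-case column inside the outline. The upper lid corners, about (262,357) and (355,345) in the crop, lie within 3 mm of the expected ones. The pack stands in the bay at crop (225,140), and the gripper is clear.

```bash
python3 -c "
from plant import robot
print(robot.sign_off())"
```

```text
the job is handed in; nothing more can be done
None
```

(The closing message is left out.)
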